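Lock a cutting die into the clamp with its star handle

ROBOT

A 6-joint arm with a two-finger parallel gripper is mounted at the origin on the work surface. World frame = base frame: x ahead of the robot, y to its left, z up, the work surface at z = 0. Lengths are in m, angles in rad, forces in N, time in s.
With the tool pointing down it reaches from about 0.35 to 0.95 m from the base axis. Payload 17.4 kg.
Tool frame: the origin (TCP) lies midway between the tips of the shut fingers; the grasp point (between the pads) lies 19 mm behind it; z points along the fingers, y is the direction in which the jaws open and shut (so a half turn about z gives the same grasp; the last joint's range is limited). The gripper opens to 93 mm and grips with 3 to 60 N. Pads are 15 mm wide; open, the fingers measure 128 mm over their backs; the gripper's body (75 mm by 188 mm) begins 65 mm behind the grasp point.
Start: joints at [-1.308, 0.116, 1.442, -0, 1.584, -0.038], TCP at [0.2, -0.645, 0.219] pointing down, gripper open.
Joint ranges: [-2.83, 2.83], [-0.83, 2.19], [0.07, 2.5], [-1.14, 4.28], [0.01, 3], [-2.97, 2.97]. Speed limits (rad/s): [1.89, 1.89, 2.22, 3.14, 3.14, 3.14].

INTERFACE

Orientations are given as a rotation vector (axis times angle).
In Python, from workcell import bot gives the robot as it stands.
- The arm moves only by the tool jog_arm, never from a script. Its argument "moves" is a list of rows, each a list of 7 numbers: the finger opening in m, from 0 to 0.093, then the shift along the tool's x, y, z in m, then the turn, a rotation vector about the tool's x, y, z in degrees. In form: [[hand, dx, dy, dz, wx, wy, wz], ...]. A call has exactly 8 rows; each row is the pose to reach, as a shift and turn from the pose measured when the call began, along the tool's axes at that moment; what a row does not reach only later rows make up. A row lasts 1/8 s, in which the tool goes at most 62.5 mm and 10.7 degrees, less where a joint would pass 70% of its speed; a pose out of reach is approached as far as the arm can. A call with a gripper value outside its range is refused whole. The fingers move at their own pace and stop on an object; "newtons" is the grip in N (left out, the last holds). Time passes only in rows, so rows that repeat a pose let the fingers close, or fill a call up. It gives the time, the measured TCP pose, the force and the opening at its end, in the units of the state.
- bot.state(): the state, without advancing time (a new reading comes with each control period).
- bot.get_image(name): name is "side" or "top" or "wrist"; returns a dict with "pixels" (420x560x3 uint8, red, green, blue), "depth" (420x560 float32, m along the optical axis (not along the pixel's ray), 0 where there is no reading), "mtx" (3x3 intrinsics, pixels), "cam_to_world" (4x4, takes a point from camera to world coordinates); the wrist camera has in their place "hand_eye" (4x4, takes a point from camera to tool coordinates, whose origin is the TCP and whose axes are the flange's). Camera axes: x right, y down, z forward; pixel columns grow to the right and rows downward; lengths in m; the calibration is good to about 2 mm. A picture is of the moment at which its call begins: read the wrist's pose just before it.
- bot.close_job(): hands the job in, once; it reports no verdict.
The state is a dict: "clock": time; "joint_positions": joint angles; "dq": joint speeds; "joint_efforts": joint torques, N m; "ee_pos": TCP position; "orientation": TCP orientation; "contact_force": force on the tool from outside, world axes, zero at the start; "ft_torque": the same for the moment, N m; "width": finger opening in m.
Only numpy, scipy, OpenCV 4.12 (cv2) and the standard library are available. Lean on these libraries where they do the work, as an engineer would, in place of code of your own. Each camera call takes 0.05 s, during which the arm holds its last target. There are 200 camera calls.

TASK

Lay the loose cutting die flat on the clamp's bed, its longer side running from the jaw to the stop and about midway across them. Then close the jaw with the five-spoked star handle, pushing one spoke after another clockwise, until the die is driven square against the fixed stop and stays snugly gripped after you let go; feel for the resistance and do not crush the die, do not push the jaw itself, and leave the other things on the bench where they are.

Things in the scene. Friction and masses are not known exactly. Their poses are not given: they have to be found in the camera images.
- clamp: Green steel lock-up clamp fixed to the bench, z up. Origin on the bench under it. Base plate: clamp x -105 to 105 mm, y -160 to 210, 20 thick; its top (z = 20) is the bed. Along +y: star handle (axis at y = -130), guard, sliding jaw, fixed steel stop (face at y = 180, 100 wide, top z = 50).
- guard (a point): Middle of the guard roof's open edge (clamp y = -132, z = 109). The clear plastic roof with steel rim (z 106 to 112, x -105 to 105) covers the star from y = -132 to the green upright wall at y = -27 to -23. The spokes can be pushed from above only in the open half, y below -132; under them is free room down to the base plate (z = 20) or the bench.
- star (a joint): Turn of the five-spoked star handle, rad, growing clockwise seen from above, closing the jaw 20 mm per rad (limit 4.5). Starts at 0 to 1.2. Spoke k (0-4) points at the angle -pi/2 + 1.257 k - value, counterclockwise from clamp +x, in the clamp's frame. Friction 0.5 N m (7 N pushed at 70 mm radius); it stays where it is left. Sliding the die adds about 1 N.
- hub (a point): On the star's vertical axis at the height of the spokes (85 mm above the bench). Steel spokes 12 mm thick end in 22 mm black balls centred 89 mm from the axis; hub 42 mm across, top at z = 99, on a post 52 mm across.
- jaw: Sliding steel jaw, 100 mm wide in clamp x, 28 mm thick, from 2 to 26 mm above the bed; moves along clamp +y, driven by the star. Once the die meets the stop the push rises steeply, within a few mm. Jaw force = (push x radius - 0.5 N m) / 0.02 m: at 70 mm radius 14 N gives about 25 N, a good snug grip; more than 75 N (28 N of push) crushes the die.
- jaw_face (a point): Middle of the jaw's pressing face (which looks along clamp +y), at the height of the bed. With the star at 0 it is at clamp y = 30.
- stop_face (a point): Middle of the stop's face (which looks along clamp -y), at the height of the bed.
- die: Loose plywood cutting die, 60 mm (its x) by 80 mm (its y, give or take 2 mm, so feel for the contact) by 25 mm thick, with a low leaf-shaped steel cutting edge and rubber pads, to 33 mm in all, on top; 0.25 to 0.5 kg. Origin: centre of its underside; z up. Starts flat on the bench, left of the clamp. Either end may face the stop.
- core: Bystander: loose cardboard tube core, 90 mm across, 50 mm high, standing. Origin: centre of its underside.
- dish: Bystander: loose black plastic dish, 110 mm across, 35 mm high. Origin: centre of its underside.
- driver: Bystander: loose screwdriver lying on the bench. Origin: under its middle.
Not all that is in view belongs to the job. There is more than one size of the die; the job needs the largest.

How it is judged:
On the way, in this order (a step that is already met when the one before it is completed fails the run):
1. the die lies flat on the bed between jaw and stop, released, the jaw not yet gripping (z of die in the frame of clamp between 0.016 and 0.025 m and angle between die's own z axis and vertical below 0.08 rad and x of die in the frame of clamp between -0.03 and 0.03 m and angle between the y axis of die and the y axis of clamp, either way round below 0.3 rad and contact force between the fingers and die below 0.5 N and contact force between jaw and die below 2 N and y of die in the frame of clamp below 0.145 m and y of die in the frame of jaw_face above 0.035 m), for 0.2 s.
2. the jaw, driven by the star, presses the die against the stop (contact force between jaw and die above 8 N and y of die in the frame of clamp above 0.136 m), for 0.2 s.
At the end, for the whole second after the job is handed in: The die lies flat on the bed (within 5 mm of its height), within 30 mm of the middle across the jaws, long side within 0.04 rad of the clamp's y, its end against the stop (within 4 mm), the jaw still gripping it with more than 6 N, and all is still (z of die in the frame of clamp between 0.016 and 0.025 m and angle between die's own z axis and vertical below 0.08 rad and x of die in the frame of clamp between -0.03 and 0.03 m and angle between the y axis of die and the y axis of clamp, either way round below 0.04 rad and y of die in the frame of clamp between 0.136 and 0.144 m and contact force between jaw and die above 6 N and linear speed of die below 0.01 m/s and velocity of joint star below 0.05 rad/s); the robot touches nothing.
It fails at once if the jaw squeezes the die with more than 75 N (contact force between jaw and die above 75 N).
It fails at once if the fingers push the jaw itself (more than 8 N) (contact force between the fingers and jaw above 8 N).
It fails at once if the cardboard core is moved more than 30 mm (distance of core from where it was at the start of the episode above 0.03 m).
It fails at once if the dish is moved more than 30 mm (distance of dish from where it was at the start of the episode above 0.03 m).
It fails at once if the screwdriver is moved more than 30 mm (distance of driver from where it was at the start of the episode above 0.03 m).
It also fails if it takes over 72 s, if anything falls off the work surface, if the arm or the gripper's body presses on something with over 40 N, if the wrist force passes 120 N, or if a joint passes its speed limit or range.

## Working session

There is one attempt and no reset: what is moved stays moved. The work goes in short steps, Python scripts to look and compute and a tool call to move; the robot and the scene stay as the last step left them, time stands still between calls to the robot, and variables do not carry over. Pictures are saved under pics/ and viewed, about 8 in all and at most 12, crops included, and the job is handed in when it is done.

Besides the shell and the picture viewer there is one more tool, called after "Request:" as name(argument=value, ...) on one line, values as JSON. jog_arm: Moves the arm, as the interface text tells. Its arguments: {"type":"object","properties":{"moves":{"type":"array","items":{"type":"array","items":{"type":"number"}}},"newtons":{"type":"number"}},"required":["moves"]}

```bash
mkdir -p pics; cat > h.py <<'E'
import numpy as np,cv2
from workcell import bot
from scipy.spatial.transform import Rotation as R
def pts(im,T=None):
    T=im["cam_to_world"] if T is None else T
    d=im["depth"];v,u=np.mgrid[:d.shape[0],:d.shape[1]]
    K=im["mtx"];c=np.stack([(u-K[0,2])/K[0,0]*d,(v-K[1,2])/K[1,1]*d,d],-1)
    return c@T[:3,:3].T+T[:3,3]
def save(n,p): cv2.imwrite(f"pics/{n}.png",cv2.cvtColor(p,cv2.COLOR_RGB2BGR))
E
python3 - <<'E'
from h import *
s=bot.state();print(s)
for n in("top","side"):
    im=bot.get_image(n);save(n,im["pixels"]);np.savez(f"{n}.npz",**im);print(im["mtx"],im["cam_to_world"])
E
```

```text
{'clock': 0.0, 'joint_positions': array([-1.30776811e+00,  1.16453110e-01,  1.44226203e+00,  4.02563151e-05,
        1.58401095e+00, -3.78063368e-02]), 'dq': array([-3.85812567e-05, -2.22162087e-04,  1.78995869e-03,  6.90438265e-04,
        9.69012082e-04, -3.30769442e-04]), 'joint_efforts': array([-1.10040539e-03, -7.21261597e+01, -6.22610736e+01,  7.80632976e-02,
        2.36440514e-02, -9.51204538e-05]), 'ee_pos': array([ 0.19995873, -0.64448324,  0.21792936]), 'orientation': array([-3.10500165e+00, -4.70601236e-01,  1.37190259e-04]), 'contact_force': array([-0.03613006, -0.04141627, -0.19683189]), 'ft_torque': array([-0.00905442, -0.02178433, -0.00256644]), 'width': 0.09274183744790009}
[[462.20172732   0.         278.20269677]
 [  0.         462.20172732 210.54354067]
 [  0.           0.           1.        ]] [[-0.01182809 -0.99702781  0.07612915  0.53030196]
 [-0.99991881  0.01215457  0.00382661  0.11052068]
 [-0.00474055 -0.0760777  -0.99709062  1.1678    ]
 [ 0.          0.          0.          1.        ]]
[[385.91656223   0.         280.82065686]
 [  0.         385.91656223 211.54075338]
 [  0.           0.           1.        ]] [[-0.8890304  -0.24640178  0.38589002  0.26348948]
 [-0.45761192  0.5052781  -0.731632    0.78950414]
 [-0.01470635 -0.82703096 -0.56196398  0.61745845]
 [ 0.          0.          0.          1.        ]]
```

View pics/top.png

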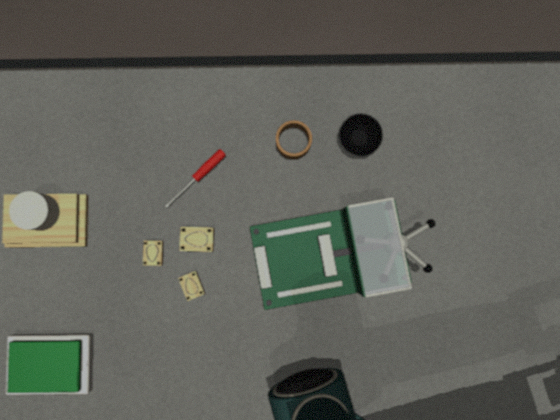

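View pics/side.png

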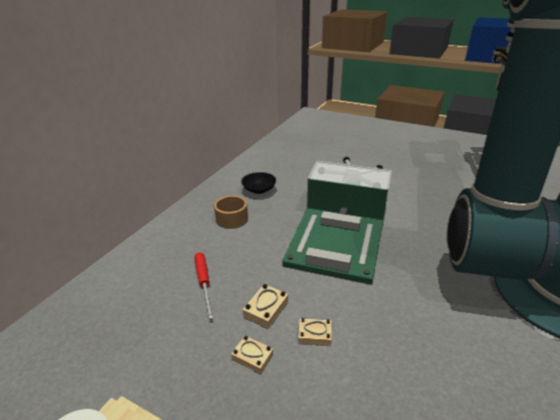

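The top view shows three dies: (196,239) is the largest, and (152,253) and (191,286) are smaller. The clamp is at about (250–410, 200–305) with its stop on the left. Two star balls are in the open half, at (431,223) and (428,268). Next I'll measure these.

```bash
python3 - <<'E'
from h import *
im=dict(np.load("top.npz"));P=pts(im);px=im["pixels"];hsv=cv2.cvtColor(px,cv2.COLOR_RGB2HSV)
K=im["mtx"];T=im["cam_to_world"]
def ray(u,v,z):
    d=T[:3,:3]@np.array([(u-K[0,2])/K[0,0],(v-K[1,2])/K[1,1],1]);return T[:3,3]+d*(z-T[2,3])/d[2]
print("bench z",np.median(P[150:190,100:140,2]))
# dies
m=((hsv[...,0]>15)&(hsv[...,0]<35)&(hsv[...,1]>60)&(hsv[...,2]>110)).astype(np.uint8)
m[:, :120]=0;m=cv2.morphologyEx(m,cv2.MORPH_CLOSE,np.ones((7,7)))
for c in cv2.findContours(m,0,2)[0]:
    if cv2.contourArea(c)<150: continue
    q=np.array([ray(u,v,.025)[:2] for u,v in c[:,0]],np.float32)
    print("die",c[:,0].mean(0),cv2.minAreaRect(q), cv2.boxPoints(cv2.minAreaRect(q)).round(3).tolist())
# green base
g=((hsv[...,0]>60)&(hsv[...,0]<90)&(hsv[...,1]>100)&(P[...,2]>.01)&(P[...,2]<.03)).astype(np.uint8);g[:,:230]=0;g[310:]=0
g=cv2.morphologyEx(g,cv2.MORPH_CLOSE,np.ones((9,9)))
c=max(cv2.findContours(g,0,2)[0],key=cv2.contourArea)
q=np.array([ray(u,v,.02)[:2] for u,v in c[:,0]],np.float32);r=cv2.minAreaRect(q);print("base",r,cv2.boxPoints(r).round(4).tolist())
# stop & jaw tops by height
for lo,hi,ub,z in((.035,.058,(240,280),.05),(.035,.058,(305,340),.046),(.1,.12,(340,420),.11)):
    k=((P[...,2]>lo)&(P[...,2]<hi)).astype(np.uint8);k[:,:ub[0]]=0;k[:,ub[1]:]=0;k[:190]=0;k[310:]=0
    c=max(cv2.findContours(k,0,2)[0],key=cv2.contourArea)
    q=np.array([ray(u,v,z)[:2] for u,v in c[:,0]],np.float32);r=cv2.minAreaRect(q);print(ub,np.median(P[k>0][:,2]),r,cv2.boxPoints(r).round(4).tolist())
# balls
b=(hsv[...,2]<45).astype(np.uint8);b[:,:415]=0;b[:,445:]=0;b[:215]=0;b[280:]=0
n,l,s,ce=cv2.connectedComponentsWithStats(b)
for i in range(1,n):
    if s[i,4]>15: print("ball",ce[i],s[i],ray(*ce[i],.085),np.percentile(P[l==i][:,2],[10,50,90]))
crop=np.vstack([cv2.resize(px[215:305,120:240],(600,450),interpolation=2)]);save("crop",crop)
E
```

```text
bench z -0.0002670042293666519
die [191.19642857 285.48214286] ((0.4358651638031006, 0.3310687243938446), (0.06081654503941536, 0.045759860426187515), 22.119295120239258) [[0.39899998903274536, 0.3409999907016754], [0.41600000858306885, 0.2980000078678131], [0.4729999899864197, 0.32100000977516174], [0.45500001311302185, 0.36399999260902405]]
die [152.23529412 255.82352941] ((0.5176640152931213, 0.4273410439491272), (0.06217378005385399, 0.044489648193120956), 0.4287925958633423) [[0.4860000014305115, 0.4490000009536743], [0.4869999885559082, 0.4050000011920929], [0.5490000247955322, 0.4050000011920929], [0.5490000247955322, 0.44999998807907104]]
die [194.76923077 240.07692308] ((0.5496017932891846, 0.3188038468360901), (0.07972661405801773, 0.05918893963098526), 89.32537078857422) [[0.5199999809265137, 0.27900001406669617], [0.5789999961853027, 0.27900001406669617], [0.5799999833106995, 0.3580000102519989], [0.5199999809265137, 0.35899999737739563]]
die [293.19672131 138.70491803] ((0.8011360764503479, 0.07443295419216156), (0.08941545337438583, 0.08945062756538391), 43.909511566162
[... 952 characters left out ...]
4438], [0.46320000290870667, -0.0406000018119812], [0.5613999962806702, -0.023499999195337296], [0.5537999868392944, 0.02019999921321869]]
(340, 420) 0.1113487942563296 ((0.5260912179946899, -0.11416676640510559), (0.21144063770771027, 0.11522453278303146), 9.548065185546875) [[0.4122999906539917, -0.07490000128746033], [0.43140000104904175, -0.18850000202655792], [0.6399000287055969, -0.1534000039100647], [0.6208000183105469, -0.039799999445676804]]
ball [430.6   222.725] [427 220   8   7  40] [ 0.58002628 -0.24174913  0.085     ] [0.09032432 0.09476861 0.09741171]
ball [427.63414634 268.34146341] [424 265   8   7  41] [ 0.47405086 -0.23095624  0.085     ] [0.08948423 0.09414742 0.09696307]
```

View pics/crop.png

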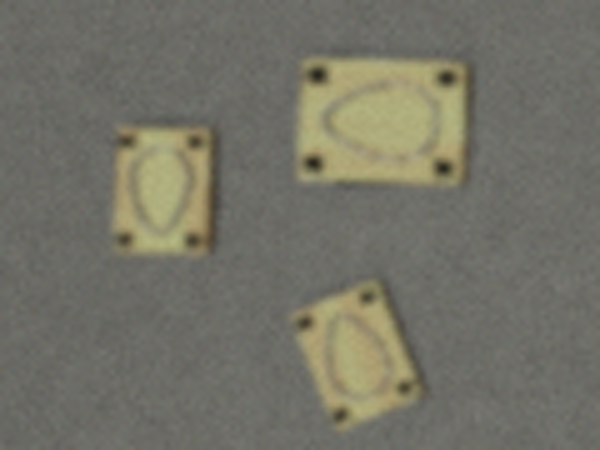

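The crop confirms it: the die at (196,239) measures 80 × 59 mm, and the other two are about 61 × 45 mm. Clamp origin ≈ (0.513, −0.0385), yaw ≈ 9.6°. Hub ≈ (0.535, −0.167), balls 88 mm from it as expected, star ≈ 0.90 rad. Now a helper that works out tool-axis shifts.

```bash
cat >> h.py <<'E'
A=np.radians(9.6);O=np.array([.513,-.0385]);C=np.array([[np.cos(A),-np.sin(A)],[np.sin(A),np.cos(A)]])
HUB=O+C@[0,-.130]
def go(p,yaw,s=None):
    "shift mm and turn deg in tool axes to reach world p, tool z down, tool y at world angle yaw deg (mod 180)"
    s=s or bot.state();Rt=R.from_rotvec(s["orientation"]);best=None
    for k in(0,180):
        y=np.radians(yaw+k);ya=np.array([np.cos(y),np.sin(y),0]);z=np.array([0,0,-1.])
        w=(Rt.inv()*R.from_matrix(np.c_[np.cross(ya,z),ya,z])).as_rotvec(degrees=True)
        if best is None or abs(np.linalg.norm(w))<np.linalg.norm(best): best=w
    d=Rt.inv().apply(np.array(p)-s["ee_pos"])
    return d.round(4),best.round(2)
def show():
    s=bot.state();Rm=R.from_rotvec(s["orientation"]).as_matrix()
    print("t",round(s["clock"],2),"tcp",s["ee_pos"].round(4),"yaw_y",np.degrees(np.arctan2(Rm[1,1],Rm[0,1])).round(1),"z",Rm[:,2].round(3),"F",s["contact_force"].round(2),"w",s["width"].round(4),"q",s["joint_positions"].round(2));return s
E
python3 - <<'E'
from h import *
show();print(HUB)
for p in([.52,-.25,.22],[.55,.319,.20]): print(go(p,0))
im=dict(np.load("top.npz"));P=pts(im);
print("rails",P[229,298],P[290,310],P[260,290])
E
```

```text
Traceback (most recent call last):
  File "h.py", line 23, in show
    print("t",round(s["clock"],2),"tcp",s["ee_pos"].round(4),"yaw_y",np.degrees(np.arctan2(Rm[1,1],Rm[0,1])).round(1),"z",Rm[:,2].round(3),"F",s["contact_force"].round(2),"w",s["width"].round(4),"q",s["joint_positions"].round(2));return s
                                                                                                                                                                               ^^^^^^^^^^^^^^^^
AttributeError: 'float' object has no attribute 'round'
```

```bash
sed -i 's/s\["width"\].round(4)/round(s["width"],4)/' h.py
python3 - <<'E'
from h import *
show();print(HUB)
for p in([.52,-.25,.22],[.55,.319,.20]): print(go(p,0))
im=dict(np.load("top.npz"));P=pts(im);
print("rails",P[229,298],P[290,310],P[260,290])
E
```

```text
t 0.1 tcp [ 0.1999 -0.6445  0.218 ] yaw_y -72.8 z [-0.     0.001 -1.   ] F [-0.05  0.17 -0.92] w 0.0931 q [-1.31  0.12  1.44 -0.    1.58 -0.04]
[ 0.53467994 -0.16667948]
(array([ 0.4226, -0.282 , -0.0017]), array([-5.000e-02, -4.000e-02, -7.276e+01]))
(array([ 0.6199, -0.8165,  0.0188]), array([-5.000e-02, -4.000e-02, -7.276e+01]))
rails [0.57133687 0.06638312 0.02150071] [0.42114722 0.03909276 0.01982156] [0.4950431  0.08721609 0.0190167 ]
```

Request:
jog_arm(moves=[[0.076,0.42,-0.28,0,0,0,-70],[0.076,0.42,-0.28,0,0,0,-70],[0.076,0.42,-0.28,0,0,0,-70],[0.076,0.42,-0.28,0,0,0,-70],[0.076,0.42,-0.28,0,0,0,-70],[0.076,0.42,-0.28,0,0,0,-70],[0.076,0.62,-0.8165,0.01,0,0,-72.8],[0.076,0.62,-0.8165,0.01,0,0,-72.8]])

```text
clock: 1.1
ee_pos: [0.4573, -0.2283, 0.2162]
orientation: [-2.217, -2.224, -0.001]
contact_force: [1.9, 0.3, -0.0]
width: 0.0757
```

```bash
python3 - <<'E'
from h import *
show();print(go([.55,.319,.20],0))
E
```

```text
t 1.1 tcp [ 0.4573 -0.2283  0.2162] yaw_y 0.2 z [-0.001  0.001 -1.   ] F [ 1.94  0.3  -0.01] w 0.0757 q [-0.51 -0.24  1.79  0.    1.6  -0.52]
(array([0.547 , 0.0944, 0.0169]), array([-0.04, -0.08,  0.17]))
```

Request:
jog_arm(moves=[[0.076,0.547,0.0944,0.03,0,0,0],[0.076,0.547,0.0944,0.03,0,0,0],[0.076,0.547,0.0944,0.03,0,0,0],[0.076,0.547,0.0944,0.03,0,0,0],[0.076,0.547,0.0944,0.03,0,0,0],[0.076,0.547,0.0944,0.03,0,0,0],[0.076,0.547,0.0944,0.03,0,0,0],[0.076,0.547,0.0944,0.03,0,0,0]])

```text
clock: 2.1
ee_pos: [0.5402, 0.2642, 0.1897]
orientation: [-2.217, -2.224, -0.001]
contact_force: [0.7, 0.3, 1.4]
width: 0.0762
```

```bash
python3 - <<'E'
from h import *
s=show();im=bot.get_image("wrist");save("w1",im["pixels"])
T=np.eye(4);T[:3,:3]=R.from_rotvec(s["orientation"]).as_matrix();T[:3,3]=s["ee_pos"]
W=T@im["hand_eye"];P=pts(im,W)
hsv=cv2.cvtColor(im["pixels"],cv2.COLOR_RGB2HSV)
m=((P[...,2]>.02)&(P[...,2]<.038)&(im["depth"]>0)).astype(np.uint8);m=cv2.morphologyEx(m,cv2.MORPH_OPEN,np.ones((5,5)))
for c in cv2.findContours(m,0,2)[0]:
    if cv2.contourArea(c)<800: continue
    q=np.array([P[v,u,:2] for u,v in c[:,0]],np.float32);print(c[:,0].mean(0),cv2.minAreaRect(q))
print(go([.55,.319,.004],0,s))
E
```

```text
t 2.1 tcp [0.5402 0.2642 0.1897] yaw_y 0.2 z [-0.001  0.001 -1.   ] F [0.67 0.28 1.44] w 0.0762 q [ 0.41 -0.03  1.64  0.    1.53  0.41]
[489.0979021  161.38461538] ((0.7338656187057495, 0.2915636897087097), (0.021541789174079895, 0.10018491744995117), 43.07986068725586)
[295.15873016 122.07936508] ((0.5484721660614014, 0.3211968243122101), (0.08117090910673141, 0.06007789075374603), 87.4970932006836)
(array([0.0545, 0.0101, 0.1857]), array([-0.05, -0.07,  0.19]))
```

View pics/w1.png

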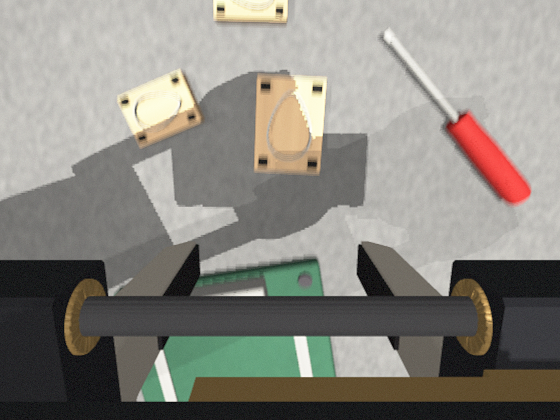

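The wrist view shows the largest die at (292,123), clear of the small die at (160,108) and the screwdriver. Both views agree on its centre, (0.549, 0.320). Descending to grasp.

Request:
jog_arm(moves=[[0.076,0.055,0.009,0.06,0,0,1],[0.076,0.055,0.009,0.12,0,0,1],[0.076,0.055,0.009,0.16,0,0,1],[0.076,0.055,0.009,0.184,0,0,1],[0.076,0.055,0.009,0.184,0,0,1],[0.05,0.055,0.009,0.184,0,0,1],[0.05,0.055,0.009,0.184,0,0,1],[0.05,0.055,0.009,0.184,0,0,1]], newtons=25)

```text
clock: 3.15
ee_pos: [0.5486, 0.3252, 0.0047]
orientation: [-2.232, -2.205, -0.001]
contact_force: [0.1, -0.3, -0.9]
width: 0.0601
```

```bash
python3 - <<'E'
from h import *
s=show();p=O+C@[0,.128];print(p)
for z in(.15,.027): print(go([*p,z],9.6))
E
```

```text
t 3.15 tcp [0.5486 0.3252 0.0047] yaw_y -0.7 z [-0.002  0.003 -1.   ] F [ 0.07 -0.34 -0.92] w 0.0601 q [0.49 0.17 1.74 0.   1.23 0.5 ]
[0.4916536  0.08770749]
(array([-0.2377, -0.0544, -0.146 ]), array([ -0.1 ,  -0.18, -10.29]))
(array([-0.2381, -0.0541, -0.023 ]), array([ -0.1 ,  -0.18, -10.29]))
```

Request:
jog_arm(moves=[[0.05,0,0,-0.06,0,0,0],[0.05,0,0,-0.11,0,0,0],[0.05,-0.06,-0.014,-0.11,0,0,-5],[0.05,-0.12,-0.028,-0.11,0,0,-10.3],[0.05,-0.18,-0.042,-0.11,0,0,-10.3],[0.05,-0.238,-0.054,-0.11,0,0,-10.3],[0.05,-0.238,-0.054,-0.11,0,0,-10.3],[0.05,-0.238,-0.054,-0.11,0,0,-10.3]])

```text
clock: 4.15
ee_pos: [0.492, 0.0876, 0.1141]
orientation: [-2.026, -2.396, -0.002]
contact_force: [0.2, 0.5, -2.3]
width: 0.0597
```

```bash
python3 - <<'E'
from h import *
s=show();p=O+C@[0,.128]
for z in(.026,): print(go([*p,z],9.6))
E
```

```text
t 4.15 tcp [0.492  0.0876 0.1141] yaw_y 9.6 z [-0.002  0.003 -1.   ] F [ 0.15  0.52 -2.34] w 0.0597 q [ 0.12 -0.23  1.94  0.    1.43 -0.04]
(array([-0.0001, -0.0002,  0.0881]), array([-0.06, -0.21, -0.03]))
```

Request:
jog_arm(moves=[[0.05,0,0,0.05,0,0,0],[0.05,0,0,0.075,0,0,0],[0.05,0,0,0.083,0,0,0],[0.05,0,0,0.088,0,0,0],[0.05,0,0,0.0885,0,0,0],[0.05,0,0,0.0885,0,0,0],[0.076,0,0,0.0885,0,0,0],[0.076,0,0,0.0885,0,0,0]])

```text
clock: 5.15
ee_pos: [0.4922, 0.0879, 0.0262]
orientation: [-2.027, -2.397, -0.003]
contact_force: [0.6, -0.9, 0.0]
width: 0.0742
```

Request:
jog_arm(moves=[[0.076,0,0,0,0,0,0],[0.076,0,0,0,0,0,0],[0.076,0,0,-0.05,0,0,0],[0.076,0,0,-0.1,0,0,0],[0.076,-0.06,0,-0.14,0,0,0],[0.0,-0.12,0,-0.14,0,0,0],[0.0,-0.17,0,-0.14,0,0,0],[0.0,-0.17,0,-0.14,0,0,0]])

```text
clock: 6.15
ee_pos: [0.5206, -0.0833, 0.1655]
orientation: [-2.032, -2.393, -0.003]
contact_force: [-0.1, 0.6, 0.7]
width: 0.0506
```

```bash
python3 - <<'E'
from h import *
s=show();im=bot.get_image("top");save("top2",cv2.resize(im["pixels"][190:310,230:450],(770,420)));np.savez("top2.npz",**im)
im=bot.get_image("wrist")
T=np.eye(4);T[:3,:3]=R.from_rotvec(s["orientation"]).as_matrix();T[:3,3]=s["ee_pos"]
save("w2",im["pixels"])
P=pts(im,T@im["hand_eye"])
hsv=cv2.cvtColor(im["pixels"],cv2.COLOR_RGB2HSV)
m=((hsv[...,0]<35)&(hsv[...,1]>60)&(hsv[...,2]>90)&(P[...,2]>.035)&(P[...,2]<.06)).astype(np.uint8)
m=cv2.morphologyEx(m,cv2.MORPH_CLOSE,np.ones((7,7)))
c=max(cv2.findContours(m,0,2)[0],key=cv2.contourArea);q=np.array([(P[v,u,:2]-O)@C for u,v in c[:,0]],np.float32);print(c[:,0].mean(0),cv2.minAreaRect(q))
E
```

```text
t 6.15 tcp [ 0.5206 -0.0833  0.1655] yaw_y 9.3 z [-0.001  0.003 -1.   ] F [-0.08  0.59  0.74] w 0.0506 q [-0.21 -0.19  1.83  0.    1.51 -0.37]
[286.          24.36842105] ((-0.00046814046800136566, 0.09143096208572388), (0.0198594331741333, 0.059401560574769974), 88.28578186035156)
```

View pics/w2.png

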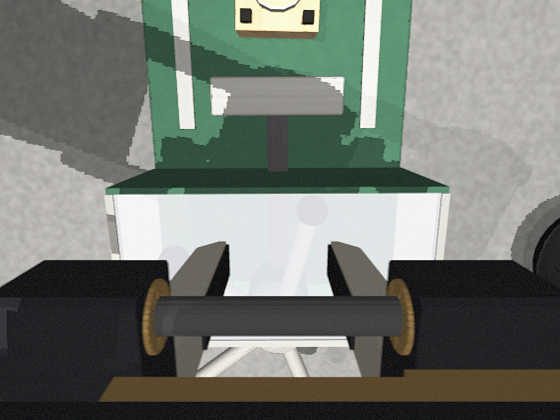

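View pics/top2.png

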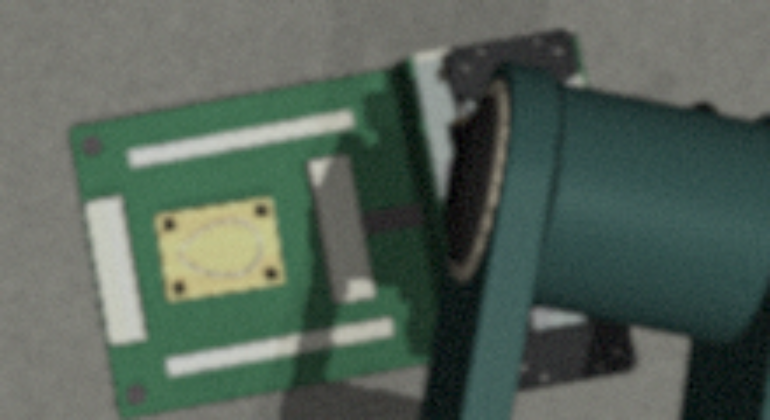

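Both views show the die flat on the bed, x ≈ 0, its near edge at clamp y ≈ 82 and the gap to the stop still open (top2 die at 220,248, stop at 118,270). Next, the star strokes.

```bash
cat >> h.py <<'E'
def fpos(phi,off,z,r=.057,tilt=8):
    "finger pose beside a spoke at clamp angle phi deg; off = finger centre to spoke axis, CCW side"
    a=np.radians(phi);e=np.array([np.cos(a),np.sin(a)]);n=np.array([-e[1],e[0]])
    return [*(HUB+C@(r*e+off*n)),z],phi-tilt+9.6
def plan(rows):
    s=show()
    for r in rows: p,y=fpos(*r);d,w=go(p,y,s);print(r,d,w)
E
python3 - <<'E'
from h import *
plan([(-69.6,.028,.16),(-69.6,.028,.065)])
E
```

```text
t 6.25 tcp [ 0.5204 -0.0804  0.1654] yaw_y 9.5 z [-0.001  0.004 -1.   ] F [0.83 0.84 1.25] w 0.0421 q [-0.2  -0.19  1.83  0.    1.51 -0.37]
(-69.6, 0.028, 0.16) [-0.131   0.0461  0.0049] [-0.18 -0.17 77.49]
(-69.6, 0.028, 0.065) [-0.1314  0.0461  0.0999] [-0.18 -0.17 77.49]
```

Request:
jog_arm(moves=[[0.0,-0.05,0.018,0,0,0,10],[0.0,-0.1,0.034,0,0,0,20],[0.0,-0.131,0.046,0,0,0,31],[0.0,-0.131,0.046,0,0,0,42],[0.0,-0.131,0.046,0,0,0,52],[0.0,-0.131,0.046,0,0,0,63],[0.0,-0.131,0.046,0.03,0,0,73],[0.0,-0.131,0.046,0.03,0,0,77.5]])

```text
clock: 7.25
ee_pos: [0.5867, -0.1999, 0.1325]
orientation: [-3.079, -0.594, 0.005]
contact_force: [-0.1, 0.3, 0.8]
width: 0.0005
```

```bash
python3 - <<'E'
from h import *
plan([(-69.6,.028,.065),(-69.6,.016,.065),(-75,.016,.065),(-80,.016,.065),(-85,.016,.065)])
im=bot.get_image("wrist");save("w3",im["pixels"])
E
```

```text
t 7.25 tcp [ 0.5867 -0.1999  0.1325] yaw_y -68.1 z [-0.004  0.005 -1.   ] F [-0.05  0.31  0.83] w 0.0005 q [-0.37  0.04  1.67  0.    1.44  0.82]
(-69.6, 0.028, 0.065) [-0.      0.0027  0.0675] [-0.37  0.11 -0.15]
(-69.6, 0.016, 0.065) [-0.0119  0.0044  0.0675] [-0.37  0.11 -0.15]
(-75, 0.016, 0.065) [-0.0171  0.0064  0.0675] [-0.36  0.13  5.25]
(-80, 0.016, 0.065) [-0.0221  0.0078  0.0675] [-0.36  0.14 10.25]
(-85, 0.016, 0.065) [-0.0271  0.0088  0.0675] [-0.35  0.16 15.25]
```

View pics/w3.png

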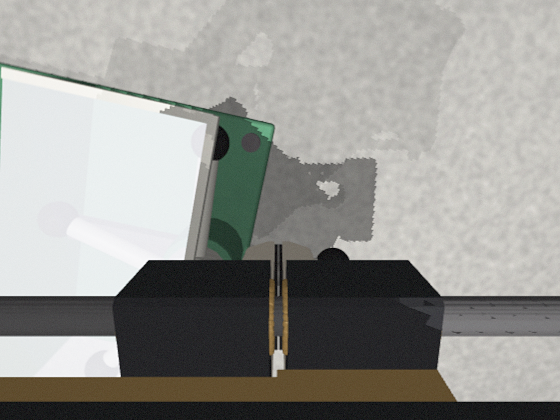

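The wrist view shows the guard roof at left, the shut fingers at (278,265) and one ball at (333,255), partly hidden by the gripper. I'll check that ball's depth before descending.

```bash
python3 - <<'E'
from h import *
s=show();im=bot.get_image("wrist");T=np.eye(4);T[:3,:3]=R.from_rotvec(s["orientation"]).as_matrix();T[:3,3]=s["ee_pos"]
W=T@im["hand_eye"];P=pts(im,W)
for u,v in((333,253),(325,257),(340,257),(218,145),(278,255),(290,255),(300,255)): print(u,v,P[v,u].round(3),((P[v,u,:2]-O)@C).round(3))
Wi=np.linalg.inv(W)
for nm,p in(("ball1",[.580,-.2417,.085]),("ball0",[.4741,-.231,.085]),("ball2",[*(HUB+C@(np.array([np.cos(.04),np.sin(.04)])*.089)),.085])):
    c=Wi@np.r_[p,1];print(nm,(im["mtx"]@(c[:3]/c[2]))[:2].round(0),c[2].round(3))
E
```

```text
t 7.3 tcp [ 0.5872 -0.2001  0.1337] yaw_y -68.3 z [-0.003  0.005 -1.   ] F [-0.46  0.23  0.34] w 0.0007 q [-0.37  0.04  1.66  0.    1.45  0.82]
333 253 [ 0.587 -0.235  0.09 ] [ 0.04  -0.206]
325 257 [ 0.583 -0.231  0.093] [ 0.037 -0.202]
340 257 [ 0.586 -0.24   0.091] [ 0.038 -0.211]
218 145 [ 0.622 -0.15   0.094] [ 0.089 -0.128]
278 255 [ 0.59  -0.199  0.137] [ 0.049 -0.171]
290 255 [ 0.598 -0.201  0.153] [ 0.057 -0.174]
300 255 [ 0.599 -0.205  0.151] [ 0.056 -0.179]
ball1 [337. 263.] 0.23
ball0 [260. 391.] 0.253
ball2 [218. 144.] 0.212
```

The ball projects where I measured it, so descending and starting stroke 1.

Request:
jog_arm(moves=[[0.0,0,0.003,0.03,0,0,0],[0.0,0,0.003,0.06,0,0,0],[0.0,0,0.003,0.067,0,0,0],[0.0,-0.006,0.004,0.067,0,0,0],[0.0,-0.012,0.004,0.067,0,0,0],[0.0,-0.017,0.006,0.067,0,0,5],[0.0,-0.022,0.008,0.067,0,0,10],[0.0,-0.027,0.009,0.067,0,0,15]])

```text
clock: 8.35
ee_pos: [0.5663, -0.2184, 0.069]
orientation: [-3.131, -0.188, -0.002]
contact_force: [4.9, 5.0, -0.8]
width: -0.0001
```

```bash
python3 - <<'E'
from h import *
plan([(f,.016,.065) for f in range(-91,-140,-6)])
E
```

```text
t 8.35 tcp [ 0.5663 -0.2184  0.069 ] yaw_y -83.1 z [ 0.001  0.005 -1.   ] F [ 4.86  5.05 -0.83] w -0.0001 q [-0.41  0.05  1.76  0.    1.33  1.04]
(-91, 0.016, 0.065) [-0.0075  0.0014  0.004 ] [-0.26 -0.09  6.28]
(-97, 0.016, 0.065) [-0.0135  0.0029  0.0039] [-0.26 -0.07 12.28]
(-103, 0.016, 0.065) [-0.0196  0.0038  0.0039] [-0.27 -0.06 18.28]
(-109, 0.016, 0.065) [-0.0258  0.0041  0.0039] [-0.27 -0.05 24.28]
(-115, 0.016, 0.065) [-0.032   0.0037  0.0039] [-2.800e-01 -3.000e-02  3.028e+01]
(-121, 0.016, 0.065) [-0.0381  0.0027  0.0039] [-2.800e-01 -2.000e-02  3.628e+01]
(-127, 0.016, 0.065) [-0.0441  0.001   0.0039] [-0.28 -0.   42.28]
(-133, 0.016, 0.065) [-0.0499 -0.0013  0.0039] [-2.800e-01  1.000e-02  4.828e+01]
(-139, 0.016, 0.065) [-0.0554 -0.0041  0.0039] [-2.800e-01  3.000e-02  5.428e+01]
```

Request:
jog_arm(moves=[[0.0,-0.0075,0.0014,0.003,0,0,6],[0.0,-0.0135,0.003,0.003,0,0,12],[0.0,-0.0195,0.004,0.003,0,0,18],[0.0,-0.026,0.004,0.003,0,0,24],[0.0,-0.032,0.0037,0.003,0,0,30],[0.0,-0.041,0.002,0.003,0,0,39],[0.0,-0.05,-0.0013,0.003,0,0,48],[0.0,-0.0555,-0.004,0.003,0,0,54]])

```text
clock: 9.35
ee_pos: [0.5112, -0.2226, 0.0681]
orientation: [-2.874, 1.261, -0.006]
contact_force: [2.7, -11.0, 2.8]
width: 0.0004
```

```bash
python3 - <<'E'
from h import *
plan([(-140,.016,.065),(-138,.03,.065),(-138,.03,.13),(-67,.028,.13),(-67,.028,.065)])
E
```

```text
t 9.35 tcp [ 0.5112 -0.2226  0.0681] yaw_y -137.4 z [ 0.005  0.001 -1.   ] F [  2.67 -10.96   2.78] w 0.0004 q [-0.46 -0.06  1.87  0.    1.33  1.94]
(-140, 0.016, 0.065) [-0.0025 -0.0005  0.0031] [-0.24 -0.14  1.03]
(-138, 0.03, 0.065) [ 0.0133 -0.0035  0.0032] [-0.24 -0.15 -0.97]
(-138, 0.03, 0.13) [ 0.0134 -0.0038 -0.0618] [-0.24 -0.15 -0.97]
(-67, 0.028, 0.13) [ 0.0359 -0.0731 -0.0615] [ -0.12  -0.28 -71.97]
(-67, 0.028, 0.065) [ 0.0357 -0.0728  0.0035] [ -0.12  -0.28 -71.97]
```

Request:
jog_arm(moves=[[0.0,0.0133,-0.0035,0.0,0,0,-1],[0.0,0.0133,-0.0035,-0.05,0,0,-10],[0.0,0.02,-0.02,-0.062,0,0,-20],[0.0,0.025,-0.04,-0.062,0,0,-31],[0.0,0.036,-0.073,-0.062,0,0,-42],[0.0,0.036,-0.073,-0.062,0,0,-53],[0.0,0.036,-0.073,-0.062,0,0,-64],[0.0,0.036,-0.073,-0.062,0,0,-72]])

```text
clock: 10.35
ee_pos: [0.5897, -0.2001, 0.1311]
orientation: [3.066, 0.684, 0.009]
contact_force: [-0.8, -0.1, 0.3]
width: 0.0005
```

```bash
python3 - <<'E'
from h import *
s=show()
im=bot.get_image("top");P=pts(im);px=im["pixels"];hsv=cv2.cvtColor(px,cv2.COLOR_RGB2HSV);save("top3",px)
K=im["mtx"];T=im["cam_to_world"]
b=(hsv[...,2]<45).astype(np.uint8);b[:,:400]=0;b[:,450:]=0;b[:205]=0;b[290:]=0
n,l,st,ce=cv2.connectedComponentsWithStats(b)
for i in range(1,n):
    if 15<st[i,4]<80:
        d=T[:3,:3]@np.array([(ce[i][0]-K[0,2])/K[0,0],(ce[i][1]-K[1,2])/K[1,1],1]);p=T[:3,3]+d*(.085-T[2,3])/d[2]
        q=C.T@(p[:2]-HUB);print(ce[i],st[i,4],np.hypot(*q),np.degrees(np.arctan2(q[1],q[0])))
# jaw front edge and die near edge along clamp y through x=0..
for x in(-.04,-.035,.035,.04):
    print(x,end=" ")
    for y in np.arange(.06,.1,.003):
        w=np.r_[O+C@[x,y],.046,1];c=np.linalg.inv(T)@w;u,v=(K@(c[:3]/c[2]))[:2];print(int(P[int(round(v)),int(round(u)),2]*1000),end=" ")
    print()
plan([(-67,.028,.065)])
E
```

```text
t 10.35 tcp [ 0.5897 -0.2001  0.1311] yaw_y -64.9 z [ 0.006  0.001 -1.   ] F [-0.78 -0.12  0.32] w 0.0005 q [-0.37  0.04  1.67  0.    1.43  0.76]
[416.33333333 206.85714286] 21 0.0934987106661158 -36.984735191626015
-0.04 44 46 47 43 46 32 20 19 20 22 20 20 22 22 
-0.035 42 48 46 46 49 21 20 14 21 21 15 21 17 21 
0.035 47 44 44 47 43 21 21 21 20 19 23 17 24 18 
0.04 46 44 48 43 45 36 20 21 20 19 19 16 20 20 
t 10.4 tcp [ 0.5897 -0.2001  0.1312] yaw_y -64.4 z [ 0.006  0.001 -1.   ] F [-0.17 -0.1  -0.3 ] w 0.0005 q [-0.37  0.04  1.67  0.    1.43  0.75]
(-67, 0.028, 0.065) [-0.0008 -0.0008  0.0662] [ 0.09 -0.31  0.96]
```

Request:
jog_arm(moves=[[0.0,0,0,0.03,0,0,1],[0.0,0,0,0.06,0,0,1],[0.0,0,0,0.066,0,0,1],[0.0,-0.006,0.001,0.066,0,0,1],[0.0,-0.012,0.002,0.066,0,0,1],[0.0,-0.017,0.004,0.066,0,0,5],[0.0,-0.022,0.006,0.066,0,0,10],[0.0,-0.027,0.007,0.066,0,0,15]])

```text
clock: 11.4
ee_pos: [0.5693, -0.2178, 0.0665]
orientation: [-3.128, -0.285, -0.013]
contact_force: [4.4, 6.7, -1.6]
width: 0.0006
```

```bash
python3 - <<'E'
from h import *
plan([(f,.016,.066) for f in (-84,-90,-96,-102,-108,-114,-120,-126,-132)])
E
```

```text
t 11.4 tcp [ 0.5693 -0.2178  0.0665] yaw_y -79.6 z [ 0.008  0.002 -1.   ] F [ 4.39  6.67 -1.61] w 0.0006 q [-0.41  0.05  1.76  0.    1.32  0.98]
(-84, 0.016, 0.066) [-0.0037 -0.0012  0.0005] [-0.01 -0.47  2.8 ]
(-90, 0.016, 0.066) [-0.0096  0.0007  0.0004] [-0.04 -0.47  8.8 ]
(-96, 0.016, 0.066) [-0.0157  0.002   0.0004] [-0.06 -0.47 14.8 ]
(-102, 0.016, 0.066) [-0.0219  0.0026  0.0003] [-0.09 -0.47 20.8 ]
(-108, 0.016, 0.066) [-0.0281  0.0026  0.0003] [-0.11 -0.46 26.8 ]
(-114, 0.016, 0.066) [-0.0342  0.0019  0.0002] [-0.14 -0.46 32.8 ]
(-120, 0.016, 0.066) [-0.0403  0.0006  0.0002] [-0.16 -0.45 38.8 ]
(-126, 0.016, 0.066) [-0.0462 -0.0013  0.0001] [-0.19 -0.45 44.8 ]
(-132, 0.016, 0.066) [-0.0518 -0.0038  0.0001] [-0.21 -0.44 50.8 ]
```

Request:
jog_arm(moves=[[0.0,-0.0037,-0.001,0,0,0,3],[0.0,-0.0096,0.0007,0,0,0,9],[0.0,-0.0157,0.002,0,0,0,15],[0.0,-0.022,0.0026,0,0,0,21],[0.0,-0.028,0.0026,0,0,0,27],[0.0,-0.034,0.002,0,0,0,33],[0.0,-0.04,0.0006,0,0,0,39],[0.0,-0.046,-0.0013,0,0,0,45]])

```text
clock: 12.4
ee_pos: [0.5246, -0.2264, 0.0682]
orientation: [-2.996, 0.939, -0.019]
contact_force: [4.3, -9.1, -1.9]
width: 0.0007
```

```bash
python3 - <<'E'
from h import *
plan([(-132,.016,.066),(-124,.03,.066),(-124,.03,.13),(-54,.03,.13)])
E
```

```text
t 12.4 tcp [ 0.5246 -0.2264  0.0682] yaw_y -124.8 z [ 0.012 -0.002 -1.   ] F [ 4.31 -9.1  -1.9 ] w 0.0007 q [-0.45 -0.03  1.85  0.    1.32  1.72]
(-132, 0.016, 0.066) [-0.0075  0.0015  0.0021] [-0.34 -0.6   5.59]
(-124, 0.03, 0.066) [ 0.014  -0.0041  0.0024] [-0.29 -0.62 -2.41]
(-124, 0.03, 0.13) [ 0.0146 -0.0045 -0.0616] [-0.29 -0.62 -2.41]
(-54, 0.03, 0.13) [ 0.036  -0.0752 -0.061 ] [  0.12  -0.72 -72.41]
```

Request:
jog_arm(moves=[[0.0,0.014,-0.004,0.0,0,0,-2],[0.0,0.0146,-0.0045,-0.05,0,0,-10],[0.0,0.02,-0.02,-0.062,0,0,-20],[0.0,0.025,-0.04,-0.062,0,0,-31],[0.0,0.036,-0.075,-0.061,0,-0.5,-42],[0.0,0.036,-0.075,-0.061,0,-0.7,-53],[0.0,0.036,-0.075,-0.061,0,-0.7,-64],[0.0,0.036,-0.075,-0.061,0.1,-0.7,-72.4]])

```text
clock: 13.4
ee_pos: [0.5973, -0.1855, 0.1311]
orientation: [2.968, 1.026, 0.002]
contact_force: [0.1, 0.2, -0.6]
width: 0.0006
```

```bash
python3 - <<'E'
from h import *
im=bot.get_image("top");P=pts(im);K=im["mtx"];T=im["cam_to_world"]
for x in(-.04,-.035,.035,.04):
    print(x,end=" ")
    for y in np.arange(.08,.115,.003):
        w=np.r_[O+C@[x,y],.046,1];c=np.linalg.inv(T)@w;u,v=(K@(c[:3]/c[2]))[:2];print(int(P[int(round(v)),int(round(u)),2]*1000),end=" ")
    print()
save("top4",cv2.resize(im["pixels"][190:310,230:450],(770,420)))
plan([(-54,.03,.066),(-54,.023,.066),(-54,.019,.066),(-54,.016,.066),(-60,.016,.066),(-64,.016,.066)])
E
```

```text
-0.04 47 45 44 45 46 42 22 15 20 18 19 18 
-0.035 45 47 48 45 45 20 19 20 20 21 17 23 
0.035 47 46 41 48 45 32 17 22 21 19 18 19 
0.04 47 46 51 47 47 23 20 23 18 16 19 23 
t 13.45 tcp [ 0.5972 -0.1855  0.1311] yaw_y -51.4 z [ 0.002 -0.001 -1.   ] F [ 0.5  -0.5   0.99] w 0.0002 q [-0.34  0.04  1.66 -0.    1.44  0.56]
(-54, 0.03, 0.066) [-0.0005 -0.0009  0.0651] [ 0.08 -0.05  0.99]
(-54, 0.023, 0.066) [-0.0074 -0.0001  0.0651] [ 0.08 -0.05  0.99]
(-54, 0.019, 0.066) [-0.0114  0.0004  0.0651] [ 0.08 -0.05  0.99]
(-54, 0.016, 0.066) [-0.0144  0.0008  0.0651] [ 0.08 -0.05  0.99]
(-60, 0.016, 0.066) [-0.0202  0.0029  0.0651] [ 0.08 -0.05  6.99]
(-64, 0.016, 0.066) [-0.0242  0.0039  0.0651] [ 0.08 -0.06 10.99]
```

View pics/top4.png

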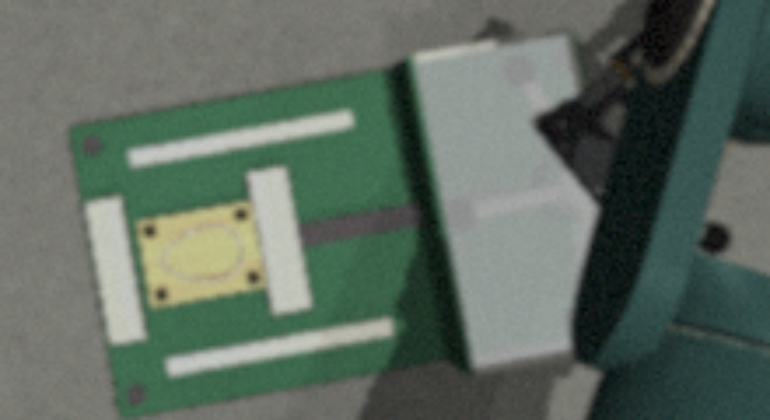

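In this view the jaw (280,240) has pushed the die and its rubber pads squarely along, leaving a gap of about 5 mm to the stop at (118,270). I'll do stroke 3 slowly.

Request:
jog_arm(moves=[[0.0,0,0,0.03,0,0,1],[0.0,0,0,0.06,0,0,1],[0.0,0,0,0.065,0,0,1],[0.0,-0.007,0,0.065,0,0,1],[0.0,-0.0115,0.0004,0.065,0,0,1],[0.0,-0.0145,0.001,0.065,0,0,1],[0.0,-0.017,0.002,0.065,0,0,4],[0.0,-0.02,0.003,0.065,0,0,7]])

```text
clock: 14.45
ee_pos: [0.5844, -0.2004, 0.0675]
orientation: [3.022, 0.852, 0.007]
contact_force: [6.4, 4.0, -3.9]
width: 0.0006
```

```bash
cat >> h.py <<'E'
def tang(s):
    q=C.T@(s["ee_pos"][:2]-HUB);Rm=R.from_rotvec(s["orientation"]).as_matrix()
    f=C.T@s["contact_force"][:2];y=np.degrees(np.arctan2(Rm[1,1],Rm[0,1]))-9.6+8
    a=np.radians(y);e=np.array([np.cos(a),np.sin(a)]);n=np.array([-e[1],e[0]])
    c=q+C.T@Rm[:2,1]*.0175-C.T@Rm[:2,0]*.0075   # leading outer corner
    print("phi_tool",y.round(1),"r",q@e,"off",q@n,"Frad",f@e,"Ftan",f@n,"torque@corner",c[0]*f[1]-c[1]*f[0], "corner",c,"FT moment z",s["ft_torque"][2])
E
python3 - <<'E'
from h import *
tang(bot.state());plan([(f,.016,.066) for f in (-62,-64,-66,-68,-70,-72,-74,-76)])
E
```

```text
phi_tool -60.1 r 0.05765186849239451 off 0.016944468771343545 Frad 1.0315404702748618 Ftan 7.472590801301683 torque@corner 0.5452014219345297 corner [ 0.04299204 -0.06056925] FT moment z 0.08054046661528805
t 14.45 tcp [ 0.5844 -0.2004  0.0675] yaw_y -58.5 z [ 0.005 -0.    -1.   ] F [ 6.42  3.96 -3.88] w 0.0006 q [-0.37  0.07  1.74  0.    1.33  0.65]
(-62, 0.016, 0.066) [-0.0028  0.0002  0.0015] [ 0.15 -0.21  1.9 ]
(-64, 0.016, 0.066) [-0.0048  0.001   0.0015] [ 0.15 -0.22  3.9 ]
(-66, 0.016, 0.066) [-0.0067  0.0016  0.0015] [ 0.14 -0.22  5.9 ]
(-68, 0.016, 0.066) [-0.0087  0.0022  0.0015] [ 0.14 -0.22  7.9 ]
(-70, 0.016, 0.066) [-0.0107  0.0028  0.0015] [ 0.14 -0.22  9.9 ]
(-72, 0.016, 0.066) [-0.0127  0.0032  0.0015] [ 0.13 -0.23 11.9 ]
(-74, 0.016, 0.066) [-0.0147  0.0036  0.0015] [ 0.13 -0.23 13.9 ]
(-76, 0.016, 0.066) [-0.0168  0.0039  0.0014] [ 0.13 -0.23 15.9 ]
```

Request:
jog_arm(moves=[[0.0,-0.001,0,0.001,0,0,0.7],[0.0,-0.002,0.0002,0.001,0,0,1.4],[0.0,-0.003,0.0004,0.001,0,0,2.2],[0.0,-0.004,0.0007,0.001,0,0,3],[0.0,-0.0048,0.001,0.001,0,0,3.9],[0.0,-0.0058,0.0013,0.001,0,0,4.9],[0.0,-0.0067,0.0016,0.001,0,0,5.9],[0.0,-0.0077,0.0019,0.001,0,0,6.9]])

```text
clock: 15.45
ee_pos: [0.5797, -0.2061, 0.0678]
orientation: [3.068, 0.668, 0.011]
contact_force: [6.8, 3.1, -5.0]
width: 0.0004
```

```bash
python3 - <<'E'
from h import *
tang(bot.state());plan([(f,.016,.066) for f in (-68,-70,-72,-74,-76)])
E
```

```text
phi_tool -67.0 r 0.05741997632182405 off 0.016745696632385294 Frad 1.0187005237344202 Ftan 7.431291057841371 torque@corner 0.5407184064991244 corner [ 0.03510226 -0.06517499] FT moment z 0.15876255367470302
t 15.45 tcp [ 0.5797 -0.2061  0.0678] yaw_y -65.4 z [ 0.007 -0.    -1.   ] F [ 6.81  3.14 -4.99] w 0.0004 q [-0.38  0.06  1.75  0.    1.32  0.76]
(-68, 0.016, 0.066) [-0.0017  0.0001  0.0018] [ 0.19 -0.38  0.97]
(-70, 0.016, 0.066) [-0.0037  0.0008  0.0018] [ 0.18 -0.38  2.97]
(-72, 0.016, 0.066) [-0.0056  0.0015  0.0018] [ 0.18 -0.39  4.97]
(-74, 0.016, 0.066) [-0.0076  0.0022  0.0018] [ 0.17 -0.39  6.97]
(-76, 0.016, 0.066) [-0.0096  0.0027  0.0018] [ 0.16 -0.39  8.97]
```

Request:
jog_arm(moves=[[0.0,-0.0005,0,0.001,0,0,0.4],[0.0,-0.001,0,0.001,0,0,0.8],[0.0,-0.0015,0.0001,0.001,0,0,1.1],[0.0,-0.002,0.0002,0.001,0,0,1.5],[0.0,-0.0025,0.0004,0.001,0,0,1.9],[0.0,-0.003,0.0006,0.001,0,0,2.3],[0.0,-0.0035,0.0007,0.001,0,0,2.7],[0.0,-0.004,0.0009,0.001,0,0,3.2]])

```text
clock: 16.45
ee_pos: [0.5773, -0.2086, 0.0682]
orientation: [3.085, 0.582, 0.016]
contact_force: [8.3, 3.7, -6.7]
width: 0.0004
```

```bash
python3 - <<'E'
from h import *
tang(bot.state());plan([(f,.016,.066) for f in (-72,-74,-76)])
E
```

```text
phi_tool -70.2 r 0.05747134223102595 off 0.01659696001841462 Frad 0.8972352882397079 Ftan 9.064827513129494 torque@corner 0.6625557251259402 corner [ 0.0312654  -0.06714157] FT moment z 0.1591797236847473
t 16.45 tcp [ 0.5773 -0.2086  0.0682] yaw_y -68.6 z [ 0.01 -0.   -1.  ] F [ 8.34  3.66 -6.69] w 0.0004 q [-0.39  0.06  1.75  0.    1.32  0.81]
(-72, 0.016, 0.066) [-0.0023  0.0003  0.0021] [ 0.23 -0.55  1.75]
(-74, 0.016, 0.066) [-0.0043  0.001   0.0021] [ 0.22 -0.56  3.75]
(-76, 0.016, 0.066) [-0.0062  0.0017  0.0021] [ 0.21 -0.56  5.75]
```

Request:
jog_arm(moves=[[0.0,-0.0004,0,0.001,0,0,0.3],[0.0,-0.0008,0,0.001,0,0,0.6],[0.0,-0.0012,0.0001,0.001,0,0,0.9],[0.0,-0.0016,0.0002,0.001,0,0,1.2],[0.0,-0.002,0.0003,0.001,0,0,1.5],[0.0,-0.002,0.0003,0.001,0,0,1.5],[0.0,-0.002,0.0003,0.001,0,0,1.5],[0.0,-0.002,0.0003,0.001,0,0,1.5]])

```text
clock: 17.45
ee_pos: [0.5773, -0.2092, 0.0686]
orientation: [3.092, 0.542, 0.024]
contact_force: [14.6, 6.5, -7.8]
width: 0.0008
```

```bash
python3 - <<'E'
from h import *
tang(bot.state());plan([(f,.016,.066) for f in (-73,-74,-76)])
E
```

```text
phi_tool -71.7 r 0.05749627558575208 off 0.0178295043806155 Frad 1.0537648148132108 Ftan 15.98903595435092 torque@corner 1.171316529153224 corner [ 0.0307034  -0.06756225] FT moment z 0.1940096969862774
t 17.45 tcp [ 0.5773 -0.2092  0.0686] yaw_y -70.1 z [ 0.015  0.    -1.   ] F [14.63  6.54 -7.84] w 0.0008 q [-0.39  0.06  1.75  0.01  1.32  0.83]
(-73, 0.016, 0.066) [-0.0031  0.0003  0.0026] [ 0.27 -0.84  1.28]
(-74, 0.016, 0.066) [-0.0041  0.0007  0.0026] [ 0.26 -0.84  2.28]
(-76, 0.016, 0.066) [-0.006   0.0014  0.0025] [ 0.25 -0.84  4.28]
```

Torque is 1.17 N m, which puts the jaw force at about 33 N. The resistance was steep and it held. Backing off now.

Request:
jog_arm(moves=[[0.0,0.003,0,0.001,0,0,0],[0.0,0.008,0,0.001,0,0,0],[0.0,0.012,0,0,0,0,0],[0.0,0.012,0,-0.04,0,0,0],[0.0,0.012,0,-0.09,0,0,0],[0.0,0.012,0.04,-0.14,0,0,0],[0.0,0.012,0.1,-0.16,0,0,0],[0.0,0.012,0.15,-0.16,0,0,0]])

```text
clock: 18.45
ee_pos: [0.6381, -0.3482, 0.2325]
orientation: [3.09, 0.541, 0.028]
contact_force: [-0.1, -0.1, -0.3]
width: 0.0007
```

```bash
python3 - <<'E'
from h import *
s=show();im=bot.get_image("top");P=pts(im);px=im["pixels"];save("top5",cv2.resize(px[190:310,230:450],(770,420)))
hsv=cv2.cvtColor(px,cv2.COLOR_RGB2HSV);K=im["mtx"];T=im["cam_to_world"]
def cl(u,v,z):
    d=T[:3,:3]@np.array([(u-K[0,2])/K[0,0],(v-K[1,2])/K[1,1],1]);p=T[:3,3]+d*(z-T[2,3])/d[2];return (p[:2]-O)@C
m=((hsv[...,0]>15)&(hsv[...,0]<35)&(hsv[...,1]>60)&(hsv[...,2]>100)).astype(np.uint8);m[:,:240]=0;m[:,340:]=0;m[:195]=0
m=cv2.morphologyEx(m,cv2.MORPH_CLOSE,np.ones((7,7)))
c=max(cv2.findContours(m,0,2)[0],key=cv2.contourArea)
print(cv2.minAreaRect(np.array([cl(u,v,.045) for u,v in c[:,0]],np.float32)),np.median(P[m>0][:,2]))
E
```

```text
t 18.45 tcp [ 0.6381 -0.3482  0.2325] yaw_y -70.1 z [ 0.019 -0.002 -1.   ] F [-0.11 -0.09 -0.33] w 0.0007 q [-0.54  0.21  1.31  0.01  1.6   0.69]
((0.0002802591770887375, 0.1420309841632843), (0.06020069867372513, 0.07897268980741501), 0.3057541251182556) 0.04530954031868362
```

View pics/top5.png

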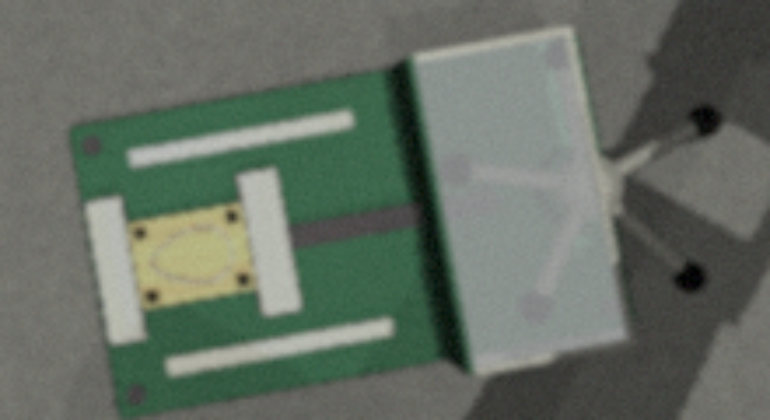

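The last view shows the die tight between the stop (115,270) and the jaw (270,240): x ≈ 0, angle about 0.3° (0.005 rad), nothing touched. Handing in.

```bash
python3 -c "
from workcell import bot
print(bot.close_job())"
```

```text
the job is handed in; nothing more can be done
None
```

The largest die is clamped square against the fixed stop, and I handed the job in at about 18.5 s of the 72 s allowed. No verdict was reported.

- **Placing:** I gripped the die across its 60 mm side and laid it flat on the bed, long side along the clamp and midway across.
- **Closing:** I turned the star clockwise with three successive spokes. The push needed was steady at about 0.54 N m, then rose to 1.17 N m once the die met the stop. That means a jaw force of about 33 N at the end of the push, against a crush limit of 75 N. I held it there for a few tenths of a second, then backed off and lifted clear.
- **Last checks:** after release the die was at x ≈ 0, y ≈ 142 mm and about 0.3° (0.005 rad) off the clamp's axis, with its top at the right height. The wrist force was about zero.
- **What I couldn't check:**
  - The y reading is only good to about 2 mm. It is about 2 mm past the 140 mm expected of an 80 mm die, inside the 136–144 mm limits.
  - The grip left after release couldn't be measured. It should be about 25 N, going by the star's friction.
  - I did not re-measure the core, dish and screwdriver at the end; no move went near them.

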